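# Load and close the small screw press with the folding crank

### The job

Lay the flat two-hole plate on the press's feed apron with its plain end towards the press, let go of it, and push it from behind along the channel until both its holes drop over the two locating pins and it lies flat on the bed. Then swing the wheel's folding crank handle up and over until its latch holds it upright by itself when you let go, and only then take the handle again and crank the wheel clockwise (seen from above) up to its stop, so that the platen clamps the plate. Leave the press with the handle standing, and do not disturb the cup, the bottle and the jar nearby.

Things in the scene. Friction and masses are not known exactly. Their poses are not given: they have to be found in the camera images.
- plate_center (a point): centre of the loose flat aluminium plate, 150 x 60 x 12 mm, 0.2 to 0.4 kg, lying on the table at the start (this point is 6 mm above its underside); x runs along its length from the end with two holes (x = -75 mm) to the plain end (x = +75 mm), y across its width, z up
- plate_holes (a point): point on the plate's underside half-way between its two through holes (13.5 mm wide, 36 mm apart across the plate, 51.5 mm from the plate's centre and 23.5 mm from its end); axes as plate_center
- press: fixed grey screw press; origin on the table under the wheel axis; x = feed direction, y across, z up. Feed apron at x = -225 to -100 mm, then 8 mm lower the bed, in a channel between fences, to an end stop at x = +54 mm. The seated plate's centre is at x = -23.5 mm, its hole end at x = -98.5 mm, just inside the channel, where fingers across the plate have no room.
- apron_mid (a point): point on the flat top of the feed apron (100 mm wide), at x = -175 mm of the press, 28 mm above the table; lay the plate's centre here; axes as the press. Over the last 28 mm of the apron two guide wings, 14 mm high, narrow from 92 to 62 mm apart. Pushed on, the plate slides off nose first, tipping down a little; its hole end drops 8 mm once past the apron's edge.
- bed_seat (a point): point on the bed (20 mm above the table) half-way between the two fixed upright locating pins, 10 mm thick, 5.5 mm high, bevelled on top, 36 mm apart across the channel; plate_holes lies here when the plate is seated; axes as the press. The channel is 62 mm wide between fences 22 mm high over the bed, from x = -100 to +55 mm of the press.
- wheel_axis (a point): point on the wheel's vertical axis at the height of the handle's pivot, 142 mm above the table; axes as the press. The wheel reaches 64 mm from its axis, 106 to 150 mm above the table. Under it a bridge 92 mm high crosses the channel (x = -22 to +22 mm of the press).
- handle_pivot (a point): pivot of the folding handle on the wheel's rim, 46 mm from the wheel axis, turning with the wheel. Its own y points outwards from the wheel axis, z up, and x is the pivot's direction. Folded, the handle lies level, 16 mm above the rim, from here across the wheel's centre
- handle_grip (a point): point on the handle's axis, 58 mm from the pivot: about the middle of the round black grip sleeve (20 mm thick, 63 mm long, from 22 to 85 mm from the pivot), which spins freely on the handle. The grip can be pinched from above across the handle (along the pivot direction), folded or standing, and turns between the fingers as it swings
- handle (a joint): folding handle, rad: 0 folded flat across the wheel, 1.57 upright. A light spring folds it back; from about 0.7 rad it must be forced past a spring latch (a few N at the grip), which snaps at about 1.53 rad and then holds it; stop at 1.62 rad. Folded, a lug under the handle stands in a fixed slot and locks the wheel, up to about 1 rad
- wheel (a joint): turn of the handwheel, rad, 0 at the start, growing clockwise seen from above; its stop is at 7.2 (a little over one turn). It lowers the platen by 14 mm a turn, is moderately stiff (about 3 N at the handle) and stays where it is left
- platen (a joint): how far the platen (the 90 x 54 mm pressing plate under the bridge) is pushed up against its springs, m: 0 hanging free, about 0.002 when the wheel is at its stop with the plate seated. Open, its underside is 26 mm above the bed
- cup: bystander: clear mixing cup with a stirring stick, 85 mm wide, 116 mm high; origin at its foot
- bottle: bystander: small white dropper bottle, 31 mm wide, 87 mm high; origin at its foot
- jar: bystander: glass jar with brush sticks, 55 mm wide, 122 mm high; origin at its foot

How it is judged:
By the outcome, as a careful person would: the job done as asked, in the order asked, and still so for the second after the job is handed in, with the robot touching nothing.
It also fails if it takes over 72 s, if anything falls off the work surface, if the arm or the gripper's body presses on something with over 40 N, if the wrist force passes 120 N, or if a joint passes its speed limit or range.

### The arm

A 7-joint arm with a two-finger parallel gripper is mounted at the origin on the work surface; the furniture and walls round the work are solid. World frame = base frame: x ahead of the robot, y to its left, z up, the work surface at z = 0. Lengths are in m, angles in rad, forces in N, time in s.
With the tool pointing down it reaches from about 0.4 to 0.85 m from the base axis. Payload 10.4 kg.
Tool frame: the origin (TCP) lies at the very end of the fingers, on their centre line; the grasp point (between the pads) lies manip.hold_point_z behind it (manip.hold_point_z is the distance from the TCP to the grasp point, in m); z points along the fingers, y is the direction in which the jaws open and shut (so a half turn about z gives the same grasp; the last joint's range is limited). The gripper opens to 85 mm and grips with 20 to 120 N. Pads are 22 mm wide; open, the fingers measure 114 mm over their backs; the gripper's body (76 mm by 85 mm) begins 54 mm behind the grasp point. The pads swing forward as they close: fully open they stand 13 mm farther back than shut.
Start: joints at [-1.268, 0.332, -0.065, 1.46, 0.022, 1.35, -0.088], TCP at [0.2, 0.592, 0.231] pointing down, gripper open.
Joint ranges: [-2.6, 2.6], [-0.5, 2.12], [-1.47, 1.34], [0.16, 2.42], [-1.27, 4.41], [0.06, 2.06], [-2.6, 2.6]. Speed limits (rad/s): [2.22, 2.22, 2.79, 2.79, 3.14, 3.14, 3.14].

### API

Orientations are given as a unit quaternion [x, y, z, w].
In Python, from workcell import manip gives the robot as it stands.
- The arm moves only by the tool jog_arm, never from a script. Its arguments are lists of equal length, an entry for each row: "translation": the shift along the world's x, y, z in mm, a list of three; "turn": the turn about the world's z in degrees. In form: {"translation": [[x, y, z], ...], "turn": [turn, ...]}. A call has 1 to 12 rows; each row is the pose to reach, as a shift and turn from the pose measured when the call began; what a row does not reach only later rows make up. A row lasts 1/12 s, in which the tool goes at most 41.7 mm and 7.16 degrees, less where a joint would pass 70% of its speed; a pose out of reach is approached as far as the arm can. A call with a gripper value outside its range is refused whole. "grip" is the finger opening in mm, from 0 to 85.4, set as the call begins (left out, the last holds). The fingers move at their own pace and stop on an object; "grip_force" is the grip in N (left out, the last holds). Time passes only in rows, so rows that repeat a pose let the fingers close. It gives the time, the measured TCP pose, the force and the opening at its end, in the units of the state.
- manip.get_obs(): the state, without advancing time (a new reading comes with each control period).
- manip.camera(name): name is "side" or "top" or "wrist"; returns a dict with "frame" (384x512x3 uint8, red, green, blue), "mtx" (3x3 intrinsics, pixels), "pose" (4x4, takes a point from camera to world coordinates). Camera axes: x right, y down, z forward; pixel columns grow to the right and rows downward; lengths in m; the calibration is good to about 2 mm. A picture is of the moment at which its call begins. There is no depth.
- manip.hand_in(): hands the job in, once; it reports no verdict.
Trained networks look in a picture, given as the dict that the camera call returned (one of the last four; its "shot" number tells which), for a name from the list of things; names that differ only in an ending like _2 or _b are one class to them, and where a whole thing is asked for, a point or a joint stands for the part that bears it (a point fixed in the world has none). Each returns a list of dicts, best first, with "confidence" (0 to 1); they miss things now and then, are a little off and sometimes report something else, mostly with a low value. They report only what shows in the picture. A call takes as long as a camera call.
- manip.outline_of(picture, label): "mask" (384x512 bool, what is visible of it) and "extent" ([left, top, right, bottom] in pixels, round what is visible of it).
- manip.pinpoint(picture, label): "at" ([column, row] in pixels: a listed point, or the origin of a listed thing).
The state is a dict: "clock": time; "joint_pos": joint angles; "joint_velocities": joint speeds; "tau": joint torques, N m; "position": TCP position; "ee_rot": TCP orientation; "ft_force": force on the tool from outside, world axes, zero at the start; "torque": the same for the moment, N m; "grip_width": opening from 0.0 (shut) to 1.0 (fully open).
Only numpy, scipy, OpenCV 4.12 (cv2) and the standard library are available. Lean on these libraries where they do the work, as an engineer would, in place of code of your own. Each camera call takes 0.05 s, during which the arm holds its last target. There are 200 camera calls.

## Working session

There is one attempt and no reset: what is moved stays moved. The work goes in short steps, Python scripts to look and compute and a tool call to move; the robot and the scene stay as the last step left them, time stands still between calls to the robot, and variables do not carry over. Pictures are saved under pics/ and viewed, about 8 in all and at most 12, crops included, and the job is handed in when it is done.

Besides the shell and the picture viewer there is one more tool, called after "Call:" as name(argument=value, ...) on one line, values as JSON. jog_arm: Moves the arm, as the interface text tells. Its arguments: {"type":"object","properties":{"translation":{"type":"array"},"turn":{"type":"array"},"grip":{"type":"number"},"grip_force":{"type":"number"}},"required":["translation","turn"]}

```bash
mkdir -p pics; ls
cat > h.py <<'E'
import numpy as np, cv2
from workcell import manip
def ray(p,uv):
    d=np.linalg.inv(p["mtx"])@np.array([uv[0],uv[1],1.]); T=np.array(p["pose"]); return T[:3,3],T[:3,:3]@d
def atz(p,uv,z):
    o,d=ray(p,uv); return o+d*(z-o[2])/d[2]
def proj(p,X):
    T=np.array(p["pose"]); c=T[:3,:3].T@(np.array(X)-T[:3,3]); q=p["mtx"]@c; return q[:2]/q[2]
def save(p,n): cv2.imwrite(f"pics/{n}.png",cv2.cvtColor(p["frame"],cv2.COLOR_RGB2BGR))
Z=dict(plate_center=.006,plate_holes=0,press=0,apron_mid=.028,bed_seat=.02,wheel_axis=.142,handle_pivot=.158,handle_grip=.158,cup=0,bottle=0,jar=0)
E
python3 - <<'E'
from h import *
print(manip.hold_point_z)
P={}
for n in("top","side"):
    p=P[n]=manip.camera(n); 
    print(n,np.round(p["pose"],3).tolist())
    for l,z in Z.items():
        for r in manip.pinpoint(p,l)[:2]:
            print(l,np.round(r["at"],1),round(r["confidence"],2),np.round(atz(p,r["at"],z),4))
im=np.hstack([P["top"]["frame"],P["side"]["frame"]])
cv2.imwrite("pics/a.png",cv2.cvtColor(cv2.resize(im,(800,300)),cv2.COLOR_RGB2BGR))
save(P["top"],"top0"); save(P["side"],"side0")
E
```

```text
pics
0.0187
top [[0.017, -0.996, 0.082, 0.498], [-1.0, -0.018, -0.019, -0.11], [0.02, -0.082, -0.996, 0.995], [0.0, 0.0, 0.0, 1.0]]
plate_center [327.6 229.7] 0.96 [ 0.4803 -0.3208  0.006 ]
plate_holes [345.  222.9] 0.85 [ 0.4993 -0.3693  0.    ]
press [173.5 175.4] 0.92 [0.6197 0.0969 0.    ]
apron_mid [232.7 174.8] 0.95 [ 0.6209 -0.0645  0.028 ]
apron_mid [192.  259.8] 0.22 [0.3976 0.0358 0.028 ]
wheel_axis [158.5 169.4] 0.78 [0.6157 0.1025 0.142 ]
handle_pivot [157.4 190.1] 0.79 [0.5662 0.0992 0.158 ]
handle_grip [157.6 166.6] 0.74 [0.6199 0.1008 0.158 ]
cup [190.1 264.1] 0.85 [0.3833 0.0447 0.    ]
bottle [246.3 263.3] 0.7 [ 0.3876 -0.1046  0.    ]
jar [315.2 131.9] 0.95 [ 0.7478 -0.2876  0.    ]
side [[0.918, -0.18, 0.353, 0.125], [-0.395, -0.359, 0.846, -1.185], [-0.026, -0.916, -0.4, 0.593], [0.0, 0.0, 0.0, 1.0]]
plate_center [257.2 267.6] 0.7 [ 0.4781 -0.306   0.006 ]
plate_holes [275.9 281. ] 0.88 [ 0.4974 -0.3664  0.    ]
plate_holes [185.  218.8] 0.46 [0.3976 0.0328 0.    ]
press [247.3 201.5] 0.91 [0.6021 0.066  0.    ]
apron_mid [270.  209.9] 0.74 [ 0.615  -0.0754  0.028 ]
bed_seat [255.1 198.4] 0.64 [0.6155 0.0346 0.02  ]
wheel_axis [245.2 148.8] 0.61 [0.6317 0.1435 0.142 ]
handle_pivot [229.2 157.1] 0.65 [0.5446 0.0455 0.158 ]
handle_grip [248.5 151.3] 0.45 [0.6135 0.0693 0.158 ]
cup [182.8 216.7] 0.78 [0.3955 0.0491 0.    ]
bottle [193.4 240.3] 0.59 [ 0.3838 -0.1023  0.    ]
jar [354.5 241.6] 0.97 [ 0.7532 -0.2898  0.    ]
```

View pics/top0.png

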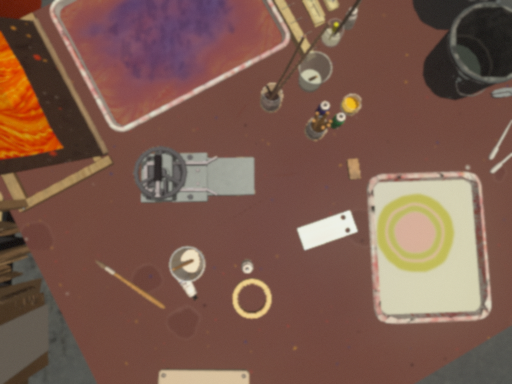

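View pics/side0.png

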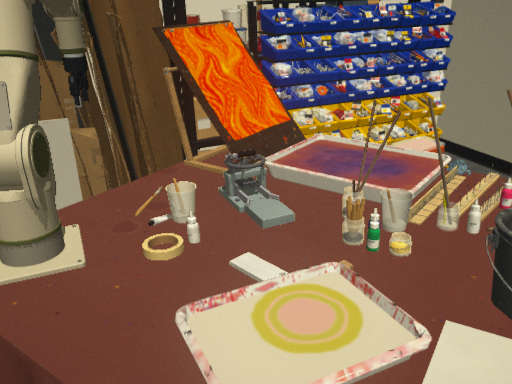

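The top view shows the press with its wheel at about (160,173) and the apron at (232,175). It feeds towards image left, which is world +y. The plate is at (327,230) with its holes at the right end. The cup is at (187,263), the bottle at (246,266) and the jar at (272,97).

```bash
sed -i 's/handle_pivot=.158,handle_grip=.158/handle_pivot=.142,handle_grip=.142/' h.py
python3 - <<'E'
from h import *
from scipy.spatial.transform import Rotation as R
o=manip.get_obs(); print({k:np.round(v,3).tolist() for k,v in o.items()})
p=manip.camera("wrist"); T=np.eye(4);T[:3,:3]=R.from_quat(o["ee_rot"]).as_matrix();T[:3,3]=o["position"]
print(np.round(np.linalg.inv(T)@p["pose"],3)); print(p["mtx"]); print(np.round(T,3))
E
```

```text
{'clock': 1.2, 'joint_pos': [-1.268, 0.332, -0.065, 1.46, 0.022, 1.35, -0.088], 'joint_velocities': [0.001, 0.0, 0.0, 0.001, 0.0, 0.001, 0.001], 'tau': [-0.0, -62.523, 0.049, -39.182, 0.017, 0.002, 0.0], 'position': [0.2, 0.592, 0.231], 'ee_rot': [0.162, 0.987, 0.0, -0.0], 'ft_force': [-0.599, 0.601, -0.062], 'torque': [0.056, 0.015, 0.047], 'grip_width': 0.998}
[[ 0.    -0.962 -0.273  0.069]
 [ 1.     0.     0.     0.001]
 [-0.    -0.273  0.962 -0.143]
 [ 0.     0.     0.     1.   ]]
[[279.69286502   0.         256.7266158 ]
 [  0.         279.69286502 196.33299859]
 [  0.           0.           1.        ]]
[[-0.947  0.32   0.     0.2  ]
 [ 0.32   0.947  0.     0.592]
 [ 0.     0.    -1.     0.231]
 [ 0.     0.     0.     1.   ]]
```

Call:
jog_arm(translation=[[10,-20,20],[30,-50,45],[50,-90,70],[70,-130,90],[90,-170,100],[110,-210,110],[130,-250,110],[150,-290,110],[170,-330,110],[190,-370,110],[210,-410,110],[230,-450,110]], turn=[0,0,0,0,0,0,0,0,0,0,0,0])

```text
clock: 2.25
position: [0.4105, 0.1801, 0.3416]
ee_rot: [0.162, 0.987, 0.001, 0.0]
ft_force: [1.4, -0.0, -0.0]
grip_width: 1.0
```

Call:
jog_arm(translation=[[20,-30,0],[45,-60,0],[70,-90,0],[95,-120,0],[120,-150,0],[140,-180,0],[140,-190,0],[140,-190,0],[140,-190,0],[140,-190,0]], turn=[-6,-12,-19,-26,-33,-40,-45,-50,-50,-50])

```text
clock: 3.08
position: [0.5504, -0.0096, 0.3416]
ee_rot: [0.563, 0.827, 0.0, 0.0]
ft_force: [-0.3, 0.8, -0.6]
grip_width: 1.0
```

Run:
```python
from h import *
p=manip.camera("wrist"); save(p,"w1"); print(np.round(np.array(p["pose"])[:3,3],3), manip.get_obs()["position"])
for l,z in Z.items():
    for r in manip.pinpoint(p,l)[:2]:
        print(l,np.round(r["at"],1),round(r["confidence"],2),np.round(atz(p,r["at"],z),4))
```

```text
[0.525 0.055 0.484] [ 0.55038978 -0.00917179  0.34166117]
plate_center [163.1 294.5] 0.76 [ 0.4774 -0.3252  0.006 ]
plate_holes [168.  310.5] 0.7 [ 0.4967 -0.3626  0.    ]
plate_holes [314.3 109.5] 0.41 [ 0.6099  0.1019 -0.    ]
press [313.2 107.2] 0.66 [0.6067 0.1045 0.    ]
apron_mid [280.5 207. ] 0.76 [ 0.618  -0.0673  0.028 ]
bed_seat [299.4 151.4] 0.74 [0.6112 0.0308 0.02  ]
wheel_axis [343.1 106. ] 0.89 [0.6147 0.1041 0.142 ]
handle_pivot [308.8  86.9] 0.78 [0.5688 0.1084 0.142 ]
handle_pivot [349.4 106. ] 0.22 [0.6215 0.1068 0.142 ]
handle_grip [351.6 105.9] 0.58 [0.6238 0.1079 0.142 ]
handle_grip [280.6 207.6] 0.56 [ 0.5952 -0.0374  0.142 ]
cup [178.9  97. ] 0.94 [0.3958 0.0384 0.    ]
bottle [150.1 174.5] 0.62 [ 0.3868 -0.1036  0.    ]
jar [179.7  98.6] 0.69 [0.3977 0.0365 0.    ]
jar [298.3 319.9] 0.67 [ 0.7526 -0.2864  0.    ]
```

View pics/w1.png

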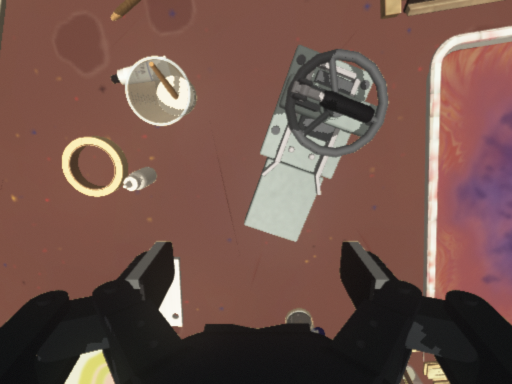

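The wrist view shows the apron's end corners near (245,226) and (297,241), and the pins near (292,149) and (311,154). The folded handle has its pivot at (308,90), with the black grip at (347,106).

Run:
```python
from h import *
im=cv2.imread("pics/w1.png"); c=im[20:260,230:400]; cv2.imwrite("pics/w1c.png",cv2.resize(c,None,fx=2.4,fy=2.4,interpolation=cv2.INTER_CUBIC))
g=cv2.cvtColor(im,cv2.COLOR_BGR2GRAY); hsv=cv2.cvtColor(im,cv2.COLOR_BGR2HSV)
c=np.float32([[245,226],[297,241]]).reshape(-1,1,2).copy()
cv2.cornerSubPix(g,c,(5,5),(-1,-1),(3,30,.01)); print(c.ravel())
```

```text
[243.70543 224.28922 295.8083  241.44624]
```

View pics/w1c.png

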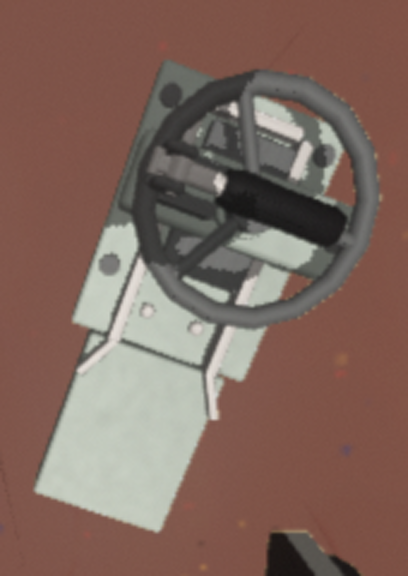

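Call:
jog_arm(translation=[[-10,-30,0],[-20,-60,0],[-30,-95,-10],[-40,-130,-20],[-50,-170,-40],[-60,-210,-60],[-70,-250,-75],[-70,-270,-85],[-70,-280,-90],[-70,-280,-90]], turn=[0,0,0,0,0,0,0,0,0,0])

```text
clock: 4.52
position: [0.4786, -0.2928, 0.2504]
ee_rot: [0.566, 0.824, -0.001, -0.0]
ft_force: [0.0, 0.2, 0.4]
grip_width: 0.999
```

Run:
```python
from h import *
import pickle
from scipy.spatial.transform import Rotation as R
o=manip.get_obs()
p=manip.camera("wrist"); save(p,"w2")
M=np.array(p["pose"])
T=np.eye(4);T[:3,:3]=R.from_quat(o["ee_rot"]).as_matrix();T[:3,3]=o["position"]; X=np.linalg.inv(T)@M
T1=np.eye(4);T1[:3,:3]=R.from_quat([.563,.827,0,0]).as_matrix();T1[:3,3]=[.5504,-.0094,.3416]
q=dict(mtx=p["mtx"],pose=T1@X)
for uv,z in (((245.4,224.6),.028),((296.7,241.3),.028),((291.3,149.2),.0255),((311.7,156.3),.0255)): print(np.round(atz(q,uv,z),4))
for l in("plate_center","plate_holes"):
    for r in manip.pinpoint(p,l)[:2]: print(l,r["at"],r["confidence"],np.round(atz(p,r["at"],Z[l]),4))
r=manip.outline_of(p,"plate_center")[0]; m=r["mask"].astype(np.uint8); print(r["extent"],r["confidence"])
cn=max(cv2.findContours(m,0,2)[0],key=cv2.contourArea)
w=np.array([atz(p,c,.012)[:2]*1000 for c in cn.reshape(-1,2)],np.float32); print(cv2.minAreaRect(w))
```

```text
[ 0.5731 -0.1195  0.028 ]
[ 0.6692 -0.1158  0.028 ]
[0.5961 0.0296 0.0255]
[0.6318 0.0312 0.0255]
plate_center [249.6, 186.9] 0.83 [ 0.4786 -0.3206  0.006 ]
plate_holes [252.6, 217.6] 0.76 [ 0.4998 -0.3646  0.    ]
[229.8, 133.3, 274.7, 234.2] 0.93
((479.7373962402344, -316.949951171875), (59.289180755615234, 150.53384399414062), 19.584394454956055)
```

View pics/w2.png

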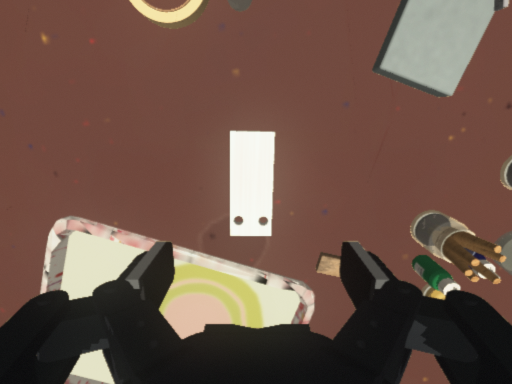

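The plate's centre is at (252,184) in the image, with its holes at the bottom end (238/264,220). Its outline gives a centre of (0.480,-0.317) and a yaw of 109.6°. The tray, jar and tape are all clear of the gripper.

Call:
jog_arm(translation=[[1,-12,-30],[1,-24,-65],[1,-24,-100],[1,-24,-135],[1,-24,-170],[1,-24,-200],[1,-24,-215],[1,-24,-225],[1,-24,-230],[1,-24,-230],[1,-24,-230]], turn=[-1.4,-1.4,-1.4,-1.4,-1.4,-1.4,-1.4,-1.4,-1.4,-1.4,-1.4], grip=70, grip_force=40)

```text
clock: 5.63
position: [0.4833, -0.3125, 0.0233]
ee_rot: [0.573, 0.82, 0.001, 0.001]
ft_force: [0.7, 0.3, 0.6]
grip_width: 0.816
```

Call:
jog_arm(translation=[[0,0,-5],[0,0,-10],[0,0,-13],[0,0,-15],[0,0,-15]], turn=[0,0,0,0,0])

```text
clock: 6.05
position: [0.483, -0.3124, 0.0078]
ee_rot: [0.573, 0.82, 0.001, 0.001]
ft_force: [0.1, 0.3, -0.6]
grip_width: 0.821
```

Call:
jog_arm(translation=[[-3,-4.5,0],[-3,-4.5,0],[-3,-4.5,-3],[-3,-4.5,-6],[-3,-4.5,-6]], turn=[0,0,0,0,0])

```text
clock: 6.47
position: [0.4797, -0.3166, 0.0012]
ee_rot: [0.573, 0.82, 0.001, 0.001]
ft_force: [-0.6, 0.1, -0.2]
grip_width: 0.82
```

Call:
jog_arm(translation=[[0,0,-2],[0,0,-4],[0,0,-4],[0,0,-4]], turn=[0,0,0,0])

```text
clock: 6.8
position: [0.4797, -0.3165, -0.0029]
ee_rot: [0.573, 0.82, 0.001, 0.001]
ft_force: [-0.5, -0.6, 0.2]
grip_width: 0.823
```

Call:
jog_arm(translation=[[0,0,-1.5],[0,0,-2.5],[0,0,-2.5]], turn=[0,0,0])

```text
clock: 7.05
position: [0.4796, -0.3165, -0.0056]
ee_rot: [0.573, 0.82, 0.001, 0.0]
ft_force: [-0.3, -0.5, -0.3]
grip_width: 0.822
```

Call:
jog_arm(translation=[[0,0,0],[0,0,0],[0,0,0],[0,0,0],[0,0,0],[0,0,0]], turn=[0,0,0,0,0,0], grip=50, grip_force=40)

```text
clock: 7.55
position: [0.4802, -0.3172, -0.0046]
ee_rot: [0.573, 0.82, 0.001, 0.001]
ft_force: [-0.5, 0.5, 9.1]
grip_width: 0.689
```

Call:
jog_arm(translation=[[0,0,10],[0,0,35],[0,5,65],[10,25,80],[25,50,80],[40,80,80],[60,115,80],[80,150,80],[100,185,80],[120,215,80],[138,240,80],[138,248,80]], turn=[0,0,0,0,-2,-5,-8,-11,-14,-16,-17.6,-17.6])

```text
clock: 8.55
position: [0.6211, -0.0624, 0.0753]
ee_rot: [0.689, 0.724, 0.002, 0.001]
ft_force: [-0.3, 1.4, -2.8]
grip_width: 0.685
```

Run:
```python
from h import *
p=manip.camera("wrist"); save(p,"w3"); o=manip.get_obs(); print(o["position"],o["ee_rot"],o["grip_width"])
for l in("apron_mid","bed_seat","plate_holes","plate_center","wheel_axis","handle_pivot","handle_grip"):
    for r in manip.pinpoint(p,l)[:2]: print(l,r["at"],r["confidence"],np.round(atz(p,r["at"],Z[l]),4))
```

```text
[ 0.61961371 -0.06320872  0.07508549] [0.68910096 0.72466401 0.00115658 0.00077307] 0.6942465071931339
bed_seat [253.6, 79.1] 0.92 [0.6148 0.0314 0.02  ]
plate_holes [255.8, 329.6] 0.94 [ 0.6268 -0.1837  0.    ]
plate_center [256.9, 257.7] 0.81 [ 0.6239 -0.106   0.006 ]
```

View pics/w3.png

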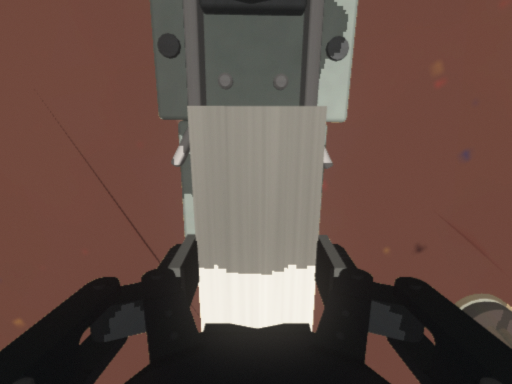

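Call:
jog_arm(translation=[[-1,-6,0],[-1,-6,-20],[-1,-6,-38],[-1,-6,-45],[-1,-6,-48],[-1,-6,-50],[-1,-6,-51],[-1,-6,-51]], turn=[0,0,0,0,0,0,0,0])

```text
clock: 9.62
position: [0.6171, -0.0769, 0.0253]
ee_rot: [0.692, 0.722, 0.001, 0.002]
ft_force: [-0.4, 0.2, -2.5]
grip_width: 0.685
```

Call:
jog_arm(translation=[[1,4,0],[1,7,0],[1,7,-1],[1,7,-2],[1,7,-2]], turn=[0,0,0,0,0])

```text
clock: 10.03
position: [0.6184, -0.0694, 0.0236]
ee_rot: [0.692, 0.722, 0.001, 0.002]
ft_force: [0.3, 2.0, -0.0]
grip_width: 0.686
```

Call:
jog_arm(translation=[[0,0,0],[0,0,0],[0,0,0],[0,0,10],[0,0,35],[0,0,70],[0,-20,90],[0,-50,100],[0,-80,100],[0,-100,100],[0,-100,100]], turn=[0,0,0,0,0,0,0,0,0,0,0], grip=78)

```text
clock: 10.95
position: [0.6173, -0.1758, 0.1253]
ee_rot: [0.695, 0.719, 0.001, 0.003]
ft_force: [-0.4, -0.9, 0.6]
grip_width: 0.912
```

Run:
```python
from h import *
p=manip.camera("wrist"); save(p,"w4"); o=manip.get_obs(); print(o["position"],o["ee_rot"],o["grip_width"])
Z2=dict(Z,plate_holes=.028,plate_center=.034)
for l in("apron_mid","bed_seat","plate_holes","plate_center","wheel_axis","handle_pivot","handle_grip"):
    for r in manip.pinpoint(p,l)[:2]: print(l,r["at"],r["confidence"],np.round(atz(p,r["at"],Z2[l]),4))
m=manip.outline_of(p,"plate_center")[0]["mask"].astype(np.uint8)
cn=max(cv2.findContours(m,0,2)[0],key=cv2.contourArea)
w=np.array([atz(p,c,.040)[:2]*1000 for c in cn.reshape(-1,2)],np.float32); print(cv2.minAreaRect(w))
```

```text
[ 0.61777585 -0.17280707  0.12473878] [0.69380286 0.7201593  0.00109202 0.00264265] 0.9124554706657889
plate_holes [263.5, 133.2] 0.77 [ 0.6217 -0.1191  0.028 ]
plate_center [261.0, 67.4] 0.69 [ 0.6175 -0.0695  0.034 ]
((618.8953857421875, -85.793701171875), (60.044090270996094, 118.3388442993164), 2.2869510650634766)
```

View pics/w4.png

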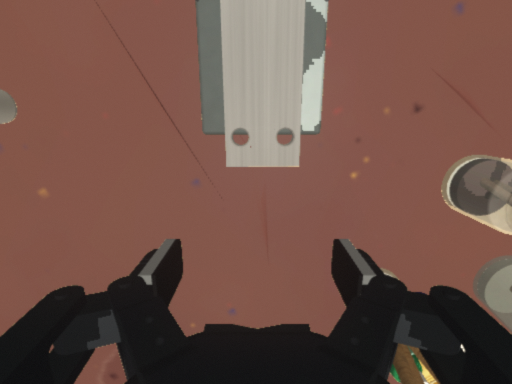

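The plate lies on the apron, aligned at 92.3°, with its hole end overhanging at about y=-0.145. Next I turn the gripper so its body and camera stay clear of the wheel, close it, and go down behind the plate.

Call:
jog_arm(translation=[[0,-5,0],[2,-10,0],[5,-15,0],[5,-15,0],[5,-15,0],[5,-15,0],[5,-15,0],[5,-15,0],[5,-15,0],[5,-15,0],[5,-15,0],[5,-15,0]], turn=[7,14,21,28,35,42,49,56,63,70,77,84], grip=0)

```text
clock: 12.4
position: [0.6237, -0.1831, 0.1236]
ee_rot: [0.027, 1.0, 0.002, 0.0]
ft_force: [-0.3, 0.2, 0.5]
grip_width: -0.0
```

Call:
jog_arm(translation=[[0,0,-10],[0,0,-35],[0,0,-65],[0,0,-85],[0,0,-92],[0,0,-94],[0,0,-94],[0,0,-94]], turn=[3,5,5,5,5,5,5,5])

```text
clock: 13.07
position: [0.6246, -0.1834, 0.0312]
ee_rot: [-0.016, 1.0, 0.002, 0.001]
ft_force: [1.2, -0.6, -0.3]
grip_width: -0.0
```

Call:
jog_arm(translation=[[-1,8,-1.5],[-1.5,16,-1.5],[-2,24,-1.5],[-2.5,32,-1.5],[-3,40,-1.5],[-3,48,-1.5],[-3.5,56,-1.5],[-4,64,-1.5],[-4.5,72,-1.5],[-4.5,80,-1.5],[-5,88,-1.5],[-5.5,96,-1.5]], turn=[0,0,0,0,0,0,0,0,0,0,0,0])

```text
clock: 14.07
position: [0.6194, -0.0874, 0.0302]
ee_rot: [-0.016, 1.0, 0.001, 0.002]
ft_force: [0.4, -6.2, 4.8]
grip_width: 0.002
```

Run:
```python
from h import *
o=manip.get_obs(); print(o["position"],o["ft_force"])
P=[manip.camera(n) for n in("side","top")]
a=P[0]["frame"][120:260,190:330]; b=P[1]["frame"][110:250,110:290]
im=np.hstack([cv2.resize(x,(390,390),interpolation=2) for x in(a,b)]); cv2.imwrite("pics/p1.png",im[:,:,::-1])
```

```text
[ 0.61942842 -0.08743879  0.03018808] [ 0.37350648 -6.15028777  4.75893418]
```

View pics/p1.png

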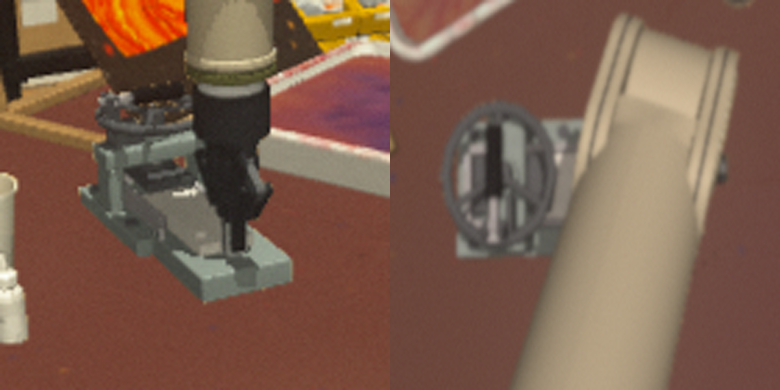

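The side view shows the plate straight in the channel mouth, with its nose tipped down under the bridge and the fingers behind its hole end. I'll keep pushing.

Call:
jog_arm(translation=[[0,7,-1],[-0.5,14,-1],[-1,21,-1],[-1,28,-1],[-1.5,35,-1],[-2,42,-1],[-2,49,-1],[-2.5,56,-1],[-2.5,62,-1]], turn=[0,0,0,0,0,0,0,0,0])

```text
clock: 14.92
position: [0.6181, -0.0257, 0.0307]
ee_rot: [-0.016, 1.0, 0.001, 0.003]
ft_force: [-0.4, -9.5, 10.5]
grip_width: -0.003
```

Call:
jog_arm(translation=[[-0.2,4,-0.5],[-0.4,8,-0.5],[-0.5,11,-0.5],[-0.5,11,-0.5]], turn=[0,0,0,0])

```text
clock: 15.25
position: [0.618, -0.0211, 0.0311]
ee_rot: [-0.013, 1.0, -0.002, 0.004]
ft_force: [0.8, -22.9, 7.0]
grip_width: 0.0
```

Run:
```python
from h import *
o=manip.get_obs(); print(o["position"],o["ft_force"])
p=manip.camera("wrist"); save(p,"w5")
Z2=dict(Z,plate_holes=.020,plate_center=.026)
for l in("bed_seat","plate_holes","plate_center"):
    for r in manip.pinpoint(p,l)[:2]: print(l,r["at"],r["confidence"],np.round(atz(p,r["at"],Z2[l]),4))
```

```text
[ 0.61796473 -0.02109633  0.03107159] [  0.81031655 -22.9308746    6.97415242]
plate_holes [322.3, 241.8] 0.91 [0.6199 0.0189 0.02  ]
plate_center [412.4, 241.8] 0.98 [0.6157 0.069  0.026 ]
```

View pics/w5.png

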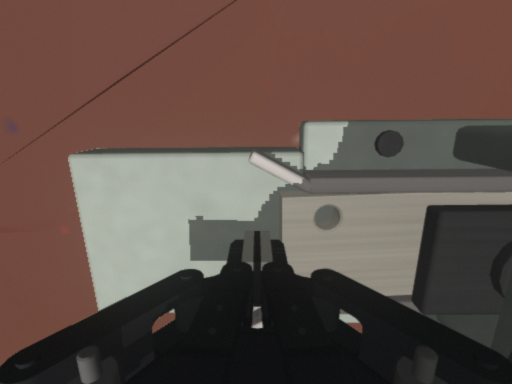

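The hole end is about 16 mm short of the seat and the push has stopped at 23 N. In the picture the gripper's side linkages spread along the feed direction, right column ≈490, so they are probably touching the wheel rim. I'll check the joints, back off, and turn the gripper a quarter so the linkages lie across the press.

Call:
jog_arm(translation=[[0.5,-10,0],[1,-22,0],[2,-35,5],[2,-50,15],[2,-60,25],[2,-60,30]], turn=[0,0,0,0,0,0])

```text
clock: 15.95
position: [0.6204, -0.0847, 0.0633]
ee_rot: [-0.011, 1.0, -0.003, 0.005]
ft_force: [1.2, 0.4, 0.2]
grip_width: -0.002
```

Run:
```python
from h import *
o=manip.get_obs(); print(o["position"],o["ft_force"],np.round(o["joint_pos"],2))
p=manip.camera("wrist"); save(p,"w6")
Z2=dict(Z,plate_holes=.028,plate_center=.030)
for l in("bed_seat","plate_holes","plate_center"):
    for r in manip.pinpoint(p,l)[:2]: print(l,r["at"],r["confidence"],np.round(atz(p,r["at"],Z2[l]),4))
```

```text
[ 0.62042717 -0.08469267  0.06326424] [1.24439316 0.40340961 0.23772249] [-0.26  0.49  0.42  1.67 -0.22  1.02  1.82]
bed_seat [484.5, 218.6] 0.16 [0.6171 0.0761 0.02  ]
plate_holes [404.8, 214.5] 0.97 [0.6126 0.0152 0.028 ]
```

View pics/w6.png

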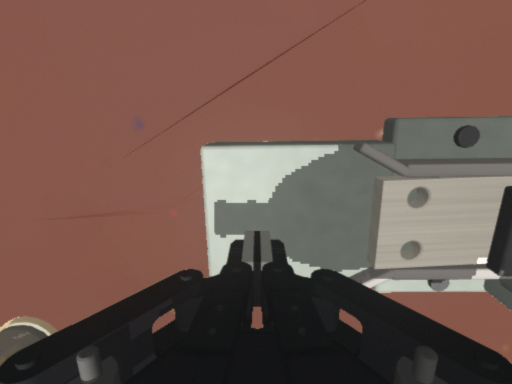

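The plate sits straight in the mouth. Its holes are at (418,197) and (410,250), about 15 mm short. J7 only allows a quarter turn the negative way, so I'll do that and push again gently.

Call:
jog_arm(translation=[[-2,0,0],[-2,0,0],[-2,0,0],[-2,0,0],[-2,0,0],[-2,0,0],[-2,0,0],[-2,0,0],[-2,0,0],[-2,0,0],[-2,0,0],[-2,0,0]], turn=[-7,-14,-21,-28,-35,-42,-49,-56,-63,-70,-77,-84])

```text
clock: 17.15
position: [0.6179, -0.0784, 0.0605]
ee_rot: [0.661, 0.751, -0.004, 0.001]
ft_force: [0.4, -0.4, 0.5]
grip_width: -0.001
```

Call:
jog_arm(translation=[[0,15,-5],[-0.5,30,-15],[-1,40,-25],[-1,42,-31],[-1,42,-33],[-1,42,-33]], turn=[-4,-5,-5,-5,-5,-5])

```text
clock: 17.65
position: [0.6167, -0.0334, 0.0282]
ee_rot: [0.691, 0.722, -0.003, -0.001]
ft_force: [-4.4, 8.0, 13.2]
grip_width: 0.002
```

Call:
jog_arm(translation=[[0,2,2],[-0.3,6,2.5],[-0.5,10,2.5],[-0.6,14,2.5],[-0.8,18,2.5],[-0.8,20,2.5],[-0.8,20,2.5]], turn=[0,0,0,0,0,0,0])

```text
clock: 18.23
position: [0.6157, -0.0128, 0.0304]
ee_rot: [0.691, 0.723, -0.003, -0.001]
ft_force: [0.3, -0.6, 0.4]
grip_width: -0.001
```

Call:
jog_arm(translation=[[0,2,-0.4],[-0.1,4,-0.6],[-0.2,6,-0.6],[-0.3,8,-0.6],[-0.3,8,-0.6]], turn=[0,0,0,0,0])

```text
clock: 18.65
position: [0.6154, -0.0039, 0.0296]
ee_rot: [0.691, 0.723, -0.003, -0.001]
ft_force: [-0.6, -1.4, 0.4]
grip_width: -0.001
```

Run:
```python
from h import *
o=manip.get_obs(); print(o["position"],o["ft_force"])
p=manip.camera("wrist"); save(p,"w7")
Z2=dict(Z,plate_holes=.024,plate_center=.030)
for l in("bed_seat","plate_holes","plate_center"):
    for r in manip.pinpoint(p,l)[:2]: print(l,r["at"],r["confidence"],np.round(atz(p,r["at"],Z2[l]),4))
```

```text
[ 0.61538247 -0.00388312  0.02960419] [-0.5737086  -1.41648561  0.40790155]
bed_seat [256.2, 43.5] 0.48 [0.6106 0.1004 0.02  ]
plate_holes [256.8, 180.2] 0.95 [0.6139 0.033  0.024 ]
```

Run:
```python
import cv2
im=cv2.imread("pics/w7.png"); cv2.imwrite("pics/w7c.png",cv2.resize(im[90:290,130:380],None,fx=3,fy=3,interpolation=2))
```

```text
(no output)
```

View pics/w7c.png

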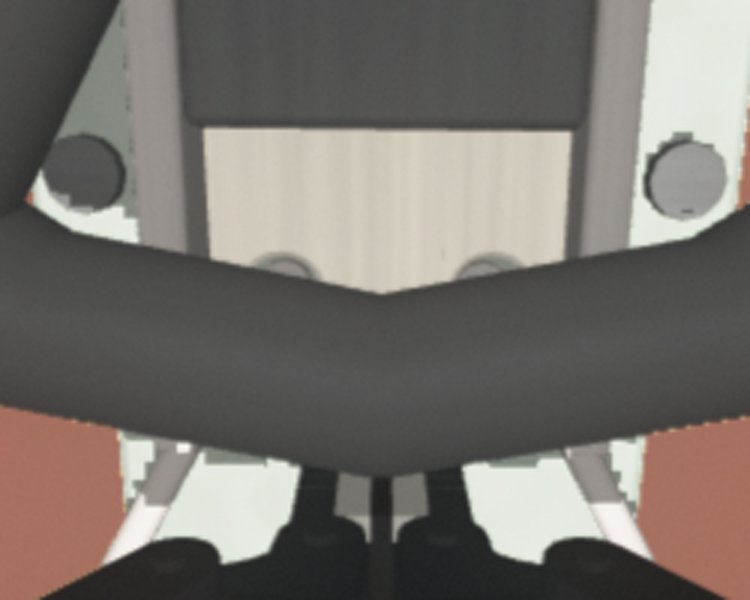

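Call:
jog_arm(translation=[[0,1,0],[0,2,0],[0,2,0]], turn=[0,0,0])

```text
clock: 19.1
position: [0.6154, -0.0029, 0.0297]
ee_rot: [0.691, 0.723, -0.003, -0.001]
ft_force: [0.3, -3.1, 1.4]
grip_width: 0.002
```

Call:
jog_arm(translation=[[0,-2,0],[0,-2,5.5],[0,-2,5.5],[0,0,5.5],[0,2,5.5],[0,3,5.5],[0,3,5.5]], turn=[0,0,0,0,0,0,0])

```text
clock: 19.68
position: [0.6153, 0.0009, 0.0351]
ee_rot: [0.691, 0.723, -0.003, -0.001]
ft_force: [1.1, 1.0, 0.2]
grip_width: -0.001
```

Call:
jog_arm(translation=[[0,0,-1.5],[0,0,-3],[0,0,-4.5],[0,0,-4.5]], turn=[0,0,0,0])

```text
clock: 20.02
position: [0.6156, 0.001, 0.0318]
ee_rot: [0.691, 0.723, -0.003, -0.001]
ft_force: [-6.1, 1.2, 16.6]
grip_width: 0.003
```

Contact at z≈0.032 on the hole end confirms the plate has dropped, since its top should be at 32 mm, and the pins show inside the holes. The plate is seated, so I go on to the handle.

Call:
jog_arm(translation=[[0,-1,2],[0,-12,5],[0,-30,10],[0,-50,30],[0,-60,60],[0,-60,95],[0,-60,130],[0,-60,165],[0,-50,200],[0,-30,220],[0,0,230],[-10,20,230]], turn=[0,0,0,0,0,7,14,21,28,35,42,49])

```text
clock: 21.02
position: [0.6073, 0.0222, 0.2644]
ee_rot: [0.326, 0.945, -0.002, 0.002]
ft_force: [0.3, 1.2, 0.1]
grip_width: -0.004
```

Call:
jog_arm(translation=[[-15,20,0],[-30,40,0],[-40,60,0],[-40,80,0],[-40,85,0],[-40,85,0],[-40,85,0],[-40,85,0]], turn=[7,14,21,28,35,41,41,41], grip=45)

```text
clock: 21.68
position: [0.5674, 0.106, 0.2643]
ee_rot: [-0.023, 1.0, -0.001, 0.002]
ft_force: [0.2, -1.2, 0.3]
grip_width: 0.524
```

Run:
```python
from h import *
o=manip.get_obs(); print(o["position"],o["ee_rot"],o["ft_force"],o["grip_width"])
p=manip.camera("wrist"); save(p,"w8")
for l in("wheel_axis","handle_pivot","handle_grip","press"):
    for r in manip.pinpoint(p,l)[:2]: print(l,r["at"],r["confidence"],np.round(atz(p,r["at"],Z[l]),4))
m=(p["frame"].max(2)<45).astype(np.uint8); m[250:]=0
n,lb,st,ce=cv2.connectedComponentsWithStats(m)
for i in np.argsort(-st[1:,4])[:4]+1:
    c=max(cv2.findContours((lb==i).astype(np.uint8),0,2)[0],key=cv2.contourArea)
    w=np.array([atz(p,q,.142)[:2]*1000 for q in c.reshape(-1,2)],np.float32); print(st[i],cv2.minAreaRect(w))
```

```text
[0.56742878 0.10599347 0.26430299] [-0.02326112  0.99972552 -0.00143283  0.00239725] [ 0.15083591 -1.23213186  0.29065448] 0.5235825651205118
wheel_axis [252.9, 232.1] 0.9 [0.6124 0.1046 0.142 ]
handle_pivot [259.0, 189.0] 0.67 [0.5666 0.1086 0.142 ]
handle_grip [254.1, 238.9] 0.62 [0.6199 0.1062 0.142 ]
handle_grip [203.1, 198.0] 0.41 [0.5784 0.0539 0.142 ]
press [253.5, 195.0] 0.63 [0.6133 0.1033 0.    ]
[245 209  19  41 473] ((609.44482421875, 105.48710632324219), (44.13349914550781, 18.11985969543457), 2.013282537460327)
[445 245  67   5 138] ((617.7725830078125, 338.6279296875), (69.44915008544922, 2.4417202472686768), 89.10347747802734)
[299 233  10  17 117] ((619.938232421875, 157.26792907714844), (18.37891960144043, 9.360115051269531), 5.079753398895264)
[206 234  10  16  88] ((625.1005249023438, 60.90243911743164), (16.931615829467773, 9.434386253356934), 2.7542316913604736)
```

View pics/w8.png

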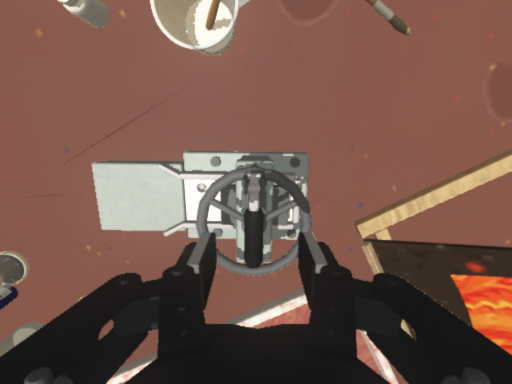

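The wrist view shows the plate in the channel, the folded handle running from (258,180) to (254,265), and the cup and jar undisturbed. Now I pinch the grip at about (0.6245, 0.106, 0.142).

Call:
jog_arm(translation=[[25,0,-20],[50,0,-45],[57,0,-75],[57,0,-100],[57,0,-115],[57,0,-125],[57,0,-130],[57,0,-134],[57,0,-134]], turn=[0,0,0,0,0,0,0,0,0])

```text
clock: 22.68
position: [0.6245, 0.1068, 0.1306]
ee_rot: [-0.024, 1.0, -0.001, 0.003]
ft_force: [-0.6, 0.7, 0.2]
grip_width: 0.528
```

Call:
jog_arm(translation=[[0,0,0],[0,0,0],[0,0,0],[0,0,0],[0,0,0]], turn=[0,0,0,0,0], grip=10, grip_force=30)

```text
clock: 23.1
position: [0.6254, 0.1051, 0.1317]
ee_rot: [-0.024, 1.0, -0.002, 0.004]
ft_force: [2.2, -5.3, 2.1]
grip_width: 0.222
```

Call:
jog_arm(translation=[[-0.6,-1,8.7],[-2.6,-1,17.1],[-5.8,-1,25.2],[-10.1,-1.2,32.7],[-15.6,-1.5,39.5],[-21.9,-1.8,45.4],[-29.1,-2,50.3],[-37,-2.3,54.1],[-45.3,-2.6,56.6],[-51,-3,57.6],[-56.8,-3.2,58],[-61,-3.4,58]], turn=[0,0,0,0,0,0,0,0,0,0,0,0])

```text
clock: 24.1
position: [0.5659, 0.102, 0.1925]
ee_rot: [-0.024, 1.0, -0.001, 0.007]
ft_force: [6.3, 1.8, 4.5]
grip_width: 0.218
```

Call:
jog_arm(translation=[[0,0,0],[0,0,0]], turn=[0,0])

```text
clock: 24.27
position: [0.5651, 0.102, 0.1928]
ee_rot: [-0.024, 1.0, -0.001, 0.007]
ft_force: [-1.3, 0.7, -2.4]
grip_width: 0.224
```

Call:
jog_arm(translation=[[-2,0,0],[-4,0,0],[-4,0,0]], turn=[0,0,0])

```text
clock: 24.52
position: [0.5612, 0.1019, 0.1931]
ee_rot: [-0.024, 1.0, -0.001, 0.007]
ft_force: [2.7, 0.9, -2.7]
grip_width: 0.218
```

Call:
jog_arm(translation=[[2,0,0],[4,0,0],[4,0,0]], turn=[0,0,0])

```text
clock: 24.77
position: [0.5644, 0.102, 0.1927]
ee_rot: [-0.024, 1.0, -0.001, 0.006]
ft_force: [-4.6, 1.5, 0.8]
grip_width: 0.214
```

Call:
jog_arm(translation=[[0,0,0],[0,0,0],[0,0,0],[0,0,0]], turn=[0,0,0,0], grip=45)

```text
clock: 25.1
position: [0.5648, 0.1019, 0.193]
ee_rot: [-0.024, 1.0, -0.001, 0.006]
ft_force: [0.2, 0.4, 0.0]
grip_width: 0.531
```

Call:
jog_arm(translation=[[0,0,15],[0,0,45],[0,0,80],[0,0,105],[0,0,110]], turn=[0,0,0,0,0])

```text
clock: 25.52
position: [0.5665, 0.1019, 0.3081]
ee_rot: [-0.023, 1.0, 0.0, 0.009]
ft_force: [0.3, -0.1, 0.1]
grip_width: 0.529
```

Run:
```python
from h import *
o=manip.get_obs(); print(o["position"],o["ft_force"],o["grip_width"])
for n in("wrist","side","top"):
    p=manip.camera(n); save(p,"u_"+n)
    for l,zz in(("wheel_axis",.142),("handle_pivot",.142),("handle_grip",.2)):
        for r in manip.pinpoint(p,l)[:2]: print(n,l,np.round(r["at"],1),round(r["confidence"],2),np.round(atz(p,r["at"],zz),4))
    for X in([.5665,.104,.2],[.6245,.106,.142],[.5665,.104,.142]): print(np.round(proj(p,X),0))
p=cv2.imread("pics/u_side.png",0)[118:170,212:262:2]
print(p[::2].tolist())
```

```text
[0.56649681 0.10187224 0.30805879] [ 0.29260991 -0.11155685  0.09741923] 0.5290640645215122
wrist wheel_axis [255.6 220.6] 0.77 [0.6182 0.1038 0.142 ]
wrist handle_pivot [261.3 177.6] 0.95 [0.566  0.1078 0.142 ]
wrist handle_grip [256.2 195.3] 0.72 [0.5697 0.1023 0.2   ]
[258. 192.]
[257. 226.]
[258. 178.]
side wheel_axis [241.9 151. ] 0.96 [0.6146 0.1277 0.142 ]
side handle_pivot [231.1 156.9] 0.64 [0.5657 0.0899 0.142 ]
side handle_grip [228.7 135.7] 0.52 [0.57   0.1137 0.2   ]
side handle_grip [247.4 197.4] 0.49 [ 0.4491 -0.3368  0.2   ]
[229. 137.]
[248. 152.]
[230. 156.]
top wheel_axis [156.4 168.9] 0.66 [0.6168 0.1074 0.142 ]
top handle_grip [192.1 264.8] 0.5 [0.405  0.0093 0.2   ]
top handle_grip [151.7 186.5] 0.41 [0.5703 0.1012 0.2   ]
[150. 188.]
[157. 166.]
[157. 191.]
[[48, 49, 49, 67, 133, 108, 105, 112, 114, 127, 160, 116, 141, 140, 103, 111, 99, 137, 149, 140, 134, 127, 118, 133, 129], [48, 53, 48, 52, 119, 100, 118, 98, 103, 131, 154, 119, 140, 142, 110, 114, 99, 105, 141, 149, 148, 150, 147, 122, 116], [53, 47, 50, 52, 57, 111, 119, 113, 111, 129, 159, 114, 135, 145,
[... 1860 characters left out ...]
9, 128, 125, 104, 106, 114, 79, 56, 53, 92, 75, 59, 65, 84, 96], [81, 81, 82, 83, 82, 80, 79, 60, 62, 66, 72, 71, 79, 86, 77, 48, 90, 105, 86, 92, 104, 94, 81, 69, 76], [79, 81, 80, 82, 82, 81, 66, 52, 70, 65, 63, 80, 53, 50, 54, 76, 94, 75, 70, 65, 51, 60, 54, 53, 90], [78, 80, 81, 78, 80, 79, 56, 80, 68, 66, 69, 56, 53, 85, 74, 63, 87, 70, 60, 54, 49, 52, 125, 146, 99], [92, 77, 79, 79, 80, 81, 79, 65, 76, 96, 88, 96, 84, 86, 70, 78, 71, 71, 75, 100, 100, 111, 97, 91, 73], [147, 140, 135, 119, 98, 79, 81, 79, 51, 63, 70, 77, 85, 96, 97, 97, 96, 94, 97, 93, 87, 69, 62, 83, 64], [115, 114, 139, 139, 135, 131, 126, 117, 67, 43, 63, 59, 56, 59, 59, 57, 58, 65, 72, 69, 104, 141, 152, 157, 115]]
```

The side camera shows a dark vertical strip at columns 228–232, rows 128–150, so the handle stands upright with nothing holding it. I take it again.

Call:
jog_arm(translation=[[-1.5,0,-35],[-1.5,0,-70],[-1.5,0,-95],[-1.5,0,-110],[-1.5,0,-117],[-1.5,0,-117],[-1.5,0,-117]], turn=[0,0,0,0,0,0,0])

```text
clock: 26.7
position: [0.5636, 0.1019, 0.1864]
ee_rot: [-0.024, 1.0, -0.001, 0.006]
ft_force: [-0.5, -0.0, 1.0]
grip_width: 0.531
```

Call:
jog_arm(translation=[[0,0,0],[0,0,0],[0,0,0],[0,0,0],[0,0,0]], turn=[0,0,0,0,0], grip=10, grip_force=45)

```text
clock: 27.12
position: [0.5645, 0.102, 0.1879]
ee_rot: [-0.024, 1.0, -0.0, 0.007]
ft_force: [-0.5, 0.1, 7.2]
grip_width: 0.222
```

```bash
cat > c.py <<'E'
from h import *
import sys
C=np.array([.6115,.104]); n=12; st=float(sys.argv[1]); r=46.
if len(sys.argv)>3: C=np.array([float(sys.argv[2]),float(sys.argv[3])])
o=manip.get_obs(); P=o["position"][:2]; d=(P-C)*1000; a0=np.arctan2(d[1],d[0])
print(P,o["ft_force"],o["grip_width"],"r",np.hypot(*d),"ang",np.degrees(a0))
a=a0-np.radians(st)*np.arange(1,n+1)
print(np.round(np.c_[r*np.cos(a)-d[0],r*np.sin(a)-d[1]],0).astype(int).tolist())
E
python3 c.py 10
```

```text
[0.56447469 0.10203453] [-0.5153797   0.14055786  7.22205591] 0.22186103271985202 r 47.06636731290336 ang -177.60666048970302
[[1, 8], [3, 16], [6, 23], [11, 30], [16, 36], [22, 41], [30, 44], [37, 47], [45, 48], [53, 48], [61, 46], [68, 43]]
```

Call:
jog_arm(translation=[[1,8,1],[3,16,1],[6,23,1],[11,30,1],[16,36,1],[22,41,1],[30,44,1],[37,47,1],[45,48,1],[53,48,1],[61,46,1],[68,43,1]], turn=[0,0,0,0,0,0,0,0,0,0,0,0])

```text
clock: 28.12
position: [0.6328, 0.1427, 0.1882]
ee_rot: [-0.023, 1.0, -0.002, 0.006]
ft_force: [-7.3, -5.8, -3.6]
grip_width: 0.216
```

```bash
python3 c.py 10
```

```text
[0.63277396 0.14273026] [-7.28555994 -5.75966071 -3.64993338] 0.2157852534210962 r 44.188391748521035 ang 61.22065751802236
[[8, -3], [13, -8], [18, -15], [22, -22], [24, -30], [25, -38], [24, -46], [22, -54], [19, -61], [15, -68], [9, -73], [3, -78]]
```

```bash
python3 c.py 10 .611 .1028
```

```text
[0.63277396 0.14273026] [-7.28555994 -5.75966071 -3.64993338] 0.2157852534210962 r 45.48110086832249 ang 61.39637707490795
[[7, -4], [13, -10], [17, -16], [21, -23], [23, -31], [24, -39], [24, -47], [22, -55], [19, -62], [14, -69], [9, -74], [2, -79]]
```

Call:
jog_arm(translation=[[7,-4,0],[13,-10,0],[17,-16,0],[21,-23,0],[23,-31,0],[24,-39,0],[24,-47,0],[22,-55,0],[19,-62,0],[14,-69,0],[9,-74,0],[2,-79,0]], turn=[0,0,0,0,0,0,0,0,0,0,0,0])

```text
clock: 29.12
position: [0.6353, 0.0665, 0.1883]
ee_rot: [-0.024, 1.0, -0.0, 0.007]
ft_force: [-0.9, 8.1, -5.7]
grip_width: 0.223
```

```bash
python3 c.py 10 .611 .1028
```

```text
[0.63529315 0.06648908] [-0.94400748  8.09689405 -5.73106317] 0.22292109784449668 r 43.68798513699131 ang -56.2162307085157
[[-6, -6], [-13, -8], [-21, -10], [-29, -9], [-37, -8], [-45, -5], [-51, -1], [-58, 4], [-63, 11], [-66, 18], [-69, 25], [-70, 33]]
```

```bash
python3 c.py 10 .61 .1038
```

```text
[0.63529315 0.06648908] [-0.94400748  8.09689405 -5.73106317] 0.22292109784449668 r 45.0760267200956 ang -55.86657420849747
[[-6, -5], [-14, -7], [-22, -9], [-30, -8], [-38, -7], [-45, -4], [-52, 0], [-58, 5], [-63, 11], [-67, 19], [-70, 26], [-71, 34]]
```

Call:
jog_arm(translation=[[-6,-5,-0.5],[-14,-7,-1],[-22,-9,-1],[-30,-8,-1],[-38,-7,-1],[-45,-4,-1],[-52,0,-1],[-58,5,-1],[-63,11,-1],[-67,19,-1],[-70,26,-1],[-71,34,-1]], turn=[0,0,0,0,0,0,0,0,0,0,0,0])

```text
clock: 30.12
position: [0.5627, 0.0993, 0.188]
ee_rot: [-0.023, 1.0, -0.001, 0.005]
ft_force: [-5.4, -4.3, 10.4]
grip_width: 0.221
```

```bash
python3 c.py 8 .61 .1038
```

```text
[0.5626976  0.09932528] [-5.44697192 -4.31346078 10.43089579] 0.22080474819415727 r 47.51358117146233 ang -174.59600073085693
[[1, 7], [2, 13], [4, 19], [6, 25], [9, 31], [13, 36], [18, 40], [23, 44], [29, 47], [35, 49], [41, 50], [48, 50]]
```

Call:
jog_arm(translation=[[1,7,0],[2,13,0],[4,19,0],[6,25,0],[9,31,0],[13,36,0],[18,40,0],[18,40,0]], turn=[0,0,0,0,0,0,0,0])

```text
clock: 30.78
position: [0.5786, 0.1389, 0.1881]
ee_rot: [-0.023, 1.0, -0.001, 0.002]
ft_force: [-14.0, -3.8, 9.5]
grip_width: 0.224
```

```bash
python3 c.py 6 .61 .1038
```

```text
[0.57863344 0.13891226] [-13.9642345   -3.809913     9.48589224] 0.22370314317178963 r 47.082184889904255 ang 131.77512636003954
[[4, 2], [9, 5], [13, 7], [17, 9], [22, 10], [27, 11], [32, 11], [36, 11], [41, 10], [46, 9], [50, 7], [55, 5]]
```

Call:
jog_arm(translation=[[3,2,0],[5,4,0],[7,5,0],[7,5,0]], turn=[0,0,0,0])

```text
clock: 31.12
position: [0.5805, 0.1395, 0.1878]
ee_rot: [-0.021, 1.0, -0.004, -0.004]
ft_force: [-32.0, -17.4, 23.1]
grip_width: 0.217
```

```bash
python3 c.py 6 .61 .1038
```

```text
[0.58050409 0.1394957 ] [-31.95456302 -17.3512175   23.14285133] 0.21664148853491494 r 46.30541782972321 ang 129.56744738097686
[[4, 3], [8, 5], [13, 7], [17, 9], [22, 10], [27, 10], [31, 10], [36, 10], [41, 9], [46, 7], [50, 5], [54, 3]]
```

Call:
jog_arm(translation=[[0,0,0],[0,0,0]], turn=[0,0])

```text
clock: 31.28
position: [0.5785, 0.1389, 0.188]
ee_rot: [-0.021, 1.0, -0.004, -0.006]
ft_force: [-11.6, -5.6, 9.9]
grip_width: 0.219
```

Call:
jog_arm(translation=[[0,0,0],[0,0,0],[0,0,0],[0,0,0]], turn=[0,0,0,0], grip=45)

```text
clock: 31.62
position: [0.5785, 0.1393, 0.1879]
ee_rot: [-0.021, 1.0, -0.004, -0.006]
ft_force: [-0.1, -0.1, -0.8]
grip_width: 0.53
```

Call:
jog_arm(translation=[[0,0,15],[0,0,45],[0,0,80],[-15,0,105],[-45,0,110],[-80,0,110],[-110,0,110],[-110,0,110]], turn=[0,0,0,0,0,0,0,0])

```text
clock: 32.28
position: [0.4648, 0.1399, 0.2984]
ee_rot: [-0.022, 1.0, -0.003, -0.007]
ft_force: [0.3, 1.0, 0.3]
grip_width: 0.525
```

Run:
```python
from h import *
o=manip.get_obs(); print(o["position"],o["ft_force"],o["grip_width"])
for n in("wrist","side","top"):
    p=manip.camera(n); save(p,"f_"+n)
    for l,zz in(("wheel_axis",.142),("handle_pivot",.142),("handle_grip",.2),("plate_holes",.02),("cup",0),("bottle",0),("jar",0)):
        for r in manip.pinpoint(p,l)[:1]: print(n,l,np.round(r["at"],1),round(r["confidence"],2),np.round(atz(p,r["at"],zz),4))
    a=np.array(proj(p,[.582,.139,.165]));b=np.array(proj(p,[.582,.139,.222]))
    print("handle px",[int(p["frame"][int(round(v)),int(round(u))].max()) if 0<=v<384 and 0<=u<512 else None for u,v in (a+(b-a)*t for t in np.linspace(0,1.3,9))],a.round(),b.round())
```

```text
[0.46478502 0.13991335 0.29840703] [0.31910648 1.02918006 0.31434109] 0.5246049380801648
wrist wheel_axis [222.8 300.6] 0.97 [0.6138 0.1045 0.142 ]
wrist handle_pivot [256.7 279.1] 0.6 [0.5819 0.145  0.142 ]
wrist handle_grip [249.1 314.4] 0.85 [0.5868 0.1378 0.2   ]
wrist plate_holes [186.3 252.2] 0.64 [0.6123 0.0292 0.02  ]
wrist cup [194.4 117.4] 0.76 [0.3967 0.0411 0.    ]
wrist bottle [ 95.9 102.1] 0.89 [ 0.3811 -0.1068  0.    ]
wrist jar [ 21.2 306.6] 0.8 [ 0.7464 -0.2822  0.    ]
handle px [25, 24, 26, 24, 24, 23, 24, 26, 24] [251. 290.] [250. 326.]
side wheel_axis [245.2 150.3] 0.77 [0.6262 0.1294 0.142 ]
side handle_pivot [228.7 150.2] 0.69 [0.5813 0.1542 0.142 ]
side handle_grip [231.  133.9] 0.5 [0.5826 0.1286 0.2   ]
side plate_holes [257.5 202.4] 0.54 [0.6105 0.0043 0.02  ]
side cup [184.8 219.8] 0.86 [0.3954 0.0267 0.    ]
side bottle [194.9 240.4] 0.66 [ 0.3872 -0.1045  0.    ]
side jar [354.8 239.1] 0.66 [ 0.7613 -0.279   0.    ]
handle px [42, 45, 47, 48, 46, 49, 69, 231, 232] [230. 144.] [229. 126.]
top wheel_axis [157.7 167.4] 0.61 [0.6204 0.1045 0.142 ]
top handle_pivot [140.4 183.7] 0.72 [0.5816 0.1429 0.142 ]
top handle_grip [135.3 179.2] 0.6 [0.5855 0.137  0.2   ]
top plate_holes [196.4 175.6] 0.56 [0.6179 0.0322 0.02  ]
top cup [195.1 260.5] 0.86 [ 0.393   0.0317 -0.    ]
top bottle [248.6 263.5] 0.58 [ 0.3871 -0.1107  0.    ]
top jar [317.9 132.4] 0.86 [ 0.7466 -0.295   0.    ]
handle px [34, 35, 39, 39, 45, 80, 85, 99, 92] [139. 182.] [131. 180.]
```

```bash
python3 -c "
from workcell import manip
print(manip.hand_in())"
```

```text
the job is handed in; nothing more can be done
None
```

The job is done and handed in at about 32 s: the plate is seated and clamped, and the handle stands by itself. I don't have a verdict, because handing in reports none.

- **Plate:** I laid it on the apron with the plain end towards the press, let go, and pushed it in from behind. The first push stopped at 23 N with the holes about 15 mm short. I took this to be the gripper's linkage against the wheel rim, though I didn't confirm it. I backed off, turned the gripper a quarter, and the plate then went in with little force. A touch on the hole end at z ≈ 32 mm and the pins showing inside both holes indicate that it lies flat. The last picture put the holes at (0.612, 0.029), against a bed seat of about (0.614, 0.031).
- **Handle:** I swung it upright and released it, and the side picture showed it standing with nothing holding it before I took it again.
- **Wheel:** I cranked it clockwise through about 411–413° (7.17–7.20 rad). It then moved only 2 mm while the force rose to about 35 N, which I read as the stop. I did not see the platen itself; its clamping is inferred from the wheel being at the stop.
- **Last checks:** the handle still stands, the force on the tool is about zero, and the robot touches nothing. The cup, bottle and jar are within about 15 mm of where they were first detected, which is as close as the detections agree with each other, and the gripper never worked close to them.

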